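Slide the basket plate out over the edge of the oak board

ROBOT

A 6-joint arm with a two-finger parallel gripper is mounted at the origin on the work surface. World frame = base frame: x ahead of the robot, y to its left, z up, the work surface at z = 0. Lengths are in mm, angles in rad, forces in N, time in s.
With the tool pointing down it reaches from about 350 to 775 mm from the base axis. Payload 7.3 kg.
Tool frame: the origin (TCP) lies on the centre line of the jaws, within the pads' length; the fingertips stand bot.tip_reach ahead of it and the grasp point (between the pads) lies 6 mm ahead of it (bot.tip_reach is the distance from the TCP to the fingertips, in mm); z points along the fingers, y is the direction in which the jaws open and shut (so a half turn about z gives the same grasp; the last joint's range is limited). The gripper opens to 92 mm and grips with 3 to 60 N. Pads are 19 mm wide; open, the fingers measure 130 mm over their backs; the gripper's body (75 mm by 190 mm) begins 47 mm behind the grasp point.
Start: joints at [-1.414, 0.342, 1.524, -0, 1.275, -0.146], TCP at [156.574, -501.126, 251.741] pointing down, gripper open.
Joint ranges: [-2.53, 2.53], [-0.77, 2.02], [0.04, 2.7], [-1, 4.14], [0.28, 2.66], [-3.11, 3.11]. Speed limits (rad/s): [2.57, 2.57, 3.14, 3.14, 3.14, 3.14].

INTERFACE

Orientations are given as [roll, pitch, yaw] about the fixed x, y, z axes, in that order (R = Rz(yaw) Ry(pitch) Rx(roll)).
In Python, from plant import bot gives the robot as it stands.
- The arm moves only by the tool step_arm, never from a script. Its argument "deltas" is a list of rows, each a list of 6 numbers: the shift along the tool's x, y, z in mm, then the turn, a rotation vector about the tool's x, y, z in rad. A call has 1 to 5 rows; each row is the pose to reach, as a shift and turn from the pose commanded when the call began, along the tool's axes at that moment; what a row does not reach only later rows make up. A row lasts 1/12 s, in which the tool goes at most 41.7 mm and 7.16 degrees, less where a joint would pass 70% of its speed; a pose out of reach is approached as far as the arm can. A call with a gripper value outside its range is refused whole. "fingers" is the finger opening in mm, from 0 to 91.8, set as the call begins (left out, the last holds). The fingers move at their own pace and stop on an object; the grip force is fixed at half the most. Time passes only in rows, so rows that repeat a pose let the fingers close. It gives the time, the measured TCP pose, the force and the opening at its end, in the units of the state.
- bot.get_obs(): the state, without advancing time (a new reading comes with each control period).
- bot.capture(name): name is "scene" or "top" or "wrist"; returns a dict with "color" (384x512x3 uint8, red, green, blue), "fx", "fy", "cx", "cy" (pixels), "k1" (the pictures are not rectified: a ray, as slopes to the right and down, at radius r is drawn at 1 + k1 r^2 times it, then the intrinsics apply), "R" (3x3) and "t" (3): a world point X has camera coordinates R X + t. Camera axes: x right, y down, z forward; pixel columns grow to the right and rows downward; lengths in mm; the calibration is good to about 2 mm. A picture is of the moment at which its call begins. There is no depth.
- bot.close_job(): hands the job in, once; it reports no verdict.
Trained networks look in a picture, given as the dict that the camera call returned (one of the last four; its "shot" number tells which), for a name from the list of things; names that differ only in an ending like _2 or _b are one class to them, and where a whole thing is asked for, a point or a joint stands for the part that bears it (a point fixed in the world has none). Each returns a list of dicts, best first, with "p" (0 to 1); they miss things now and then, are a little off and sometimes report something else, mostly with a low value. They report only what shows in the picture. A call takes as long as a camera call. They do not tell look-alikes from the thing itself.
- bot.boxes_of(query, picture): "rect" ([centre column, centre row, width, height] in pixels, round what is visible of it).
The state is a dict: "time": time; "joint_positions": joint angles; "dq": joint speeds; "tau": joint torques, N m; "tool_pos": TCP position; "tcp_rot": TCP orientation; "contact_force": force on the tool from outside, world axes, zero at the start; "moment": the same for the moment, N m; "grip_width": finger opening in mm.
Only numpy, scipy, OpenCV 4.12 (cv2) and the standard library are available. Lean on these libraries where they do the work, as an engineer would, in place of code of your own. Each camera call takes 0.05 s, during which the arm holds its last target. There are 200 camera calls.

TASK

The flat aluminium basket plate on the raised oak board is to be bolted from below. Push it across the board with the fingertips, away from the robot, until 40 mm of it (give or take 8 mm) hangs out past the board's far long edge, square to that edge, so that its two far holes stand clear of the wood. Do not pick it up or tip it, leave everything else on the board where it stands, and finish with the plate lying still and the robot clear of it.

Things in the scene. Friction and masses are not known exactly. Their poses are not given: they have to be found in the camera images.
- board: The raised oak board: 320 mm deep (its x axis, which points away from the robot to the far long edge, turned up to 0.3 rad from world x), 680 mm long (its y axis), fixed to the bench on two battens. Origin at its centre on the bench; its flat top lies 55 mm above the origin (30 mm of oak over a 25 mm gap between the battens), so the far long edge is at board x = +160 mm.
- board_edge (a point): Middle of the board's far long edge, at the height of its top face; axes as the board's: x points straight out over the edge, y runs along the edge.
- plate: The flat bare aluminium plate, 110 mm (its x) by 130 mm (its y), 5 mm thick, about 180 g, sharp square corners, a 9 mm hole in each corner (hole centres 39 mm from the centre in x, 47 mm in y) and a 14 x 50 mm slot in the middle, long in y. Lies loose on the oak, at the start at most 0.45 rad out of square with it and with no overhang. Origin at the centre of its underside; its x axis points away from the robot. Dry sliding friction, 1 to 3 N to push.
- plate_front (a point): Middle of the plate's far 130 mm edge, at its underside, 55 mm from the plate's centre along its x. The overhang is how far this point lies past the board's far edge.
- socket_case: Stainless steel socket set case, 190 x 105 x 45 mm, lying on the left (+y) part of the board, its length along the board's x. Origin at centre of underside. Bystander.
- bottle_cage: Black plastic bottle cage, 155 x 80 x 75 mm, lying on its back on top of the socket case. Origin at centre of underside. Bystander.
- bell: Silver bicycle bell, 55 mm across, 44 mm tall, on the board beside the plate's way, near the far edge: left or right (it changes places with the bolt dish). Origin at centre of underside. Bystander.
- bolt_dish: Round steel dish with bolts in it, 68 mm across, 18 mm tall, on the board beside the plate's way near the far edge, on the side where the bell is not. Origin at centre of underside. Bystander.
- mini_pump: Red aluminium mini pump, 205 x 29 mm, 38 mm tall in its bracket, lying on the right (-y) part of the board, its length along the board's x. Origin at centre of underside. Bystander.
- grip: Purple handlebar grip, 132 mm long, 38 mm thick, lying to the right of the pump along the board's x. Origin at centre of underside. Bystander.
- dispenser: Push dispenser of valve caps, 62 x 62 mm base, 131 mm tall, at the far right corner of the board. Origin at centre of underside. Bystander.
There are look-alikes about, which are no part of the job. Of the things like the plate, leave any that is green or yellow; of the rest the larger one is meant.

How it is judged (in metres and radians):
At the end, for the whole second after the job is handed in: The middle of the plate's far edge lies 32 to 48 mm past the board's far long edge, the plate is square to that edge within 0.10 rad (about 6 degrees), flat on the oak (within 0.05 rad) and at rest, and the robot touches nothing (x of plate_front in the frame of board_edge between 0.032 and 0.048 m and angle between the x axis of plate and the x axis of board, either way round below 0.1 rad and z of plate in the frame of board_edge between -0.003 and 0.004 m and angle between plate's own z axis and vertical below 0.05 rad and linear speed of plate below 0.01 m/s).
It fails at once if the plate is lifted off the board by more than 12 mm, or tipped by more than 0.2 rad (z of plate in the frame of board_edge above 0.012 m or angle between plate's own z axis and vertical above 0.2 rad).
It fails at once if the plate is pushed with the arm or the gripper's body instead of the fingers (contact force between the arm and plate above 1 N).
It fails at once if the plate falls off the board (z of plate in the frame of board_edge below -0.02 m).
It fails at once if one of the other things on the board is moved by more than 15 mm (distance of any of socket_case, bottle_cage, bell, mini_pump, grip, dispenser, bolt_dish from where it was at the start of the episode above 0.015 m).
It also fails if it takes over 38 s, if anything falls off the work surface, if the arm or the gripper's body presses on something with over 40 N, if the wrist force passes 120 N, or if a joint passes its speed limit or range.

## Working session

There is one attempt and no reset: what is moved stays moved. The work goes in short steps, Python scripts to look and compute and a tool call to move; the robot and the scene stay as the last step left them, time stands still between calls to the robot, and variables do not carry over. Pictures are saved under pics/ and viewed, about 8 in all and at most 12, crops included, and the job is handed in when it is done.

Besides the shell and the picture viewer there is one more tool, called after "Emit:" as name([rows], argument=value, ...), one row to a line, values as JSON. step_arm: Moves the arm, as the interface text tells. Its arguments: {"type":"object","properties":{"deltas":{"type":"array"},"fingers":{"type":"number"}},"required":["deltas"]}

```bash
mkdir -p pics; cat > h.py <<'E'
import numpy as np, cv2
from plant import bot
def px2w(c,u,v,z):
    K=np.array([[c['fx'],0,c['cx']],[0,c['fy'],c['cy']],[0,0,1.]])
    k=np.array([c['k1'],0,0,0.])
    s=cv2.undistortPoints(np.array([[[u,v]]],float),K,k)[0,0]
    R=np.array(c['R']);t=np.array(c['t']).ravel()
    d=R.T@np.array([s[0],s[1],1]);o=-R.T@t
    return o+d*(z-o[2])/d[2]
def w2px(c,X):
    K=np.array([[c['fx'],0,c['cx']],[0,c['fy'],c['cy']],[0,0,1.]])
    p,_=cv2.projectPoints(np.array(X,float).reshape(-1,3),cv2.Rodrigues(np.array(c['R'],float))[0],np.array(c['t'],float).ravel(),K,np.array([c['k1'],0,0,0.]))
    return p.reshape(-1,2)
def save(c,n,s=1,crop=None):
    im=c['color'][:,:,::-1]
    if crop: a,b,d,e=crop; im=im[b:e,a:d]
    cv2.imwrite('pics/'+n+'.png',cv2.resize(im,None,fx=s,fy=s,interpolation=cv2.INTER_CUBIC))
E
python3 - <<'E'
from h import *
c=bot.capture('top'); save(c,'top0',1.5)
print(bot.tip_reach, c['fx'],c['k1'],-np.array(c['R']).T@np.array(c['t']).ravel())
for q in ['plate','board','bell','bolt_dish','socket_case','mini_pump']:
    print(q,[(np.round(d['rect']).tolist(),round(d['p'],2)) for d in bot.boxes_of(q,c)[:4]])
s=bot.capture('scene'); save(s,'scene0',1.5)
print([(np.round(d['rect']).tolist(),round(d['p'],2)) for d in bot.boxes_of('plate',s)[:4]])
o=bot.get_obs();print(o)
E
```

```text
25.0 387.59221357461394 0.029326713130314673 [ 414.62166466   29.23563988 1131.47606671]
plate [([387.0, 293.0, 60.0, 55.0], 0.9), ([223.0, 106.0, 41.0, 35.0], 0.8), ([283.0, 197.0, 54.0, 47.0], 0.62), ([327.0, 274.0, 34.0, 33.0], 0.6)]
board [([274.0, 196.0, 255.0, 137.0], 0.66)]
bell [([205.0, 165.0, 20.0, 20.0], 0.52)]
bolt_dish []
socket_case []
mini_pump [([345.0, 203.0, 20.0, 72.0], 0.61)]
[([210.0, 278.0, 33.0, 28.0], 0.97), ([271.0, 142.0, 26.0, 16.0], 0.76), ([250.0, 184.0, 50.0, 33.0], 0.71), ([256.0, 113.0, 35.0, 23.0], 0.69)]
{'time': 0.45, 'joint_positions': array([-1.41399646e+00,  3.42078131e-01,  1.52422523e+00,  2.35952814e-06,
        1.27539720e+00, -1.45956777e-01]), 'dq': array([-0.0010674 , -0.00135885, -0.00287736, -0.00041211, -0.00020296,
        0.00106038]), 'tau': array([-1.00246045e-03, -4.30758226e+01, -2.44255489e+01,  7.16483896e-02,
        4.94089094e-02, -2.71428303e-05]), 'tool_pos': array([ 156.56801861, -501.07278853,  251.65614184]), 'tcp_rot': array([-3.14148621e+00, -1.79282477e-05,  3.02755952e-01]), 'contact_force': array([ 0.44499478,  0.39673094, -0.42269878]), 'moment': array([-0.00253098,  0.03092257,  0.06234729]), 'grip_width': 91.71145331614483}
```

View pics/top0.png

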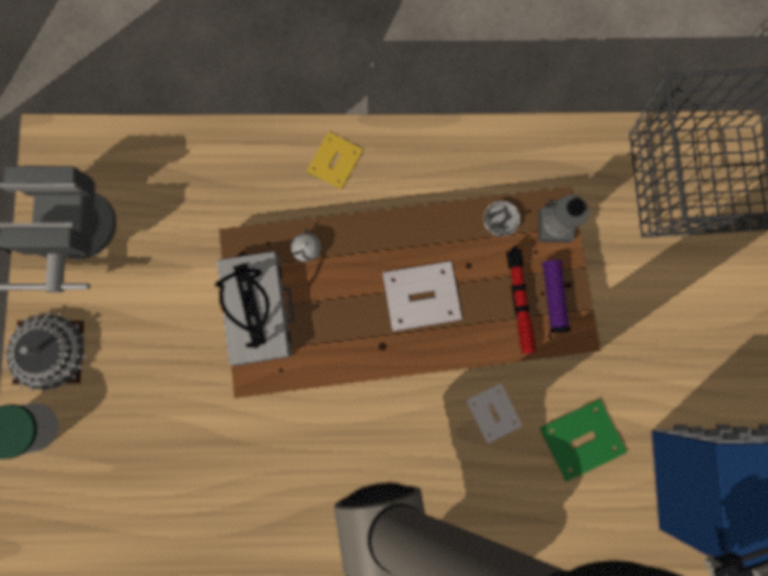

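View pics/scene0.png

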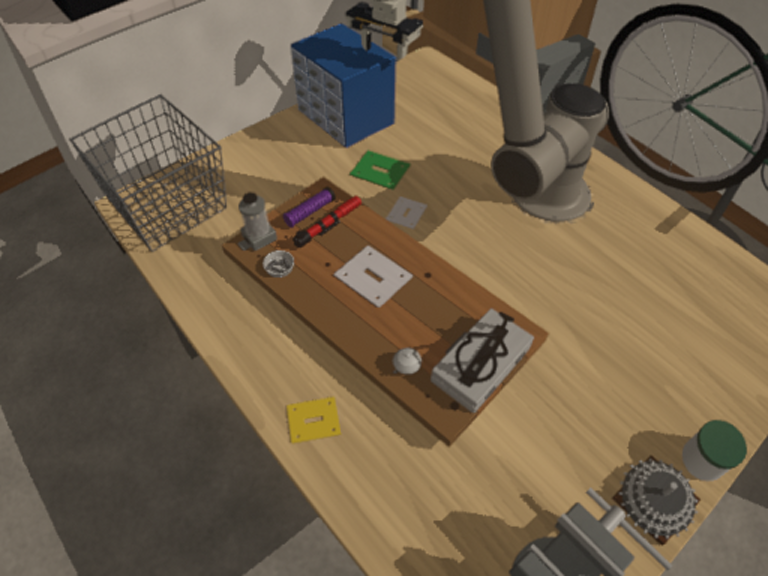

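Top view (1.5x pixels): the plate candidates are the large silver plate on the board (422,296), a small grey one on the bench (494,413), a green one (583,440) and a yellow one (335,160). By the description it is the larger silver one on the board. The bell is at (305,248), the dish at (501,217), the pump at (520,300) and the case at (255,307). I'll measure and check in a close crop.

```bash
cat >> h.py <<'E'
def plate_px(c,box):
    """corners (px) of bright low-saturation blob in box (u0,v0,u1,v1)"""
    u0,v0,u1,v1=box
    im=c['color'][v0:v1,u0:u1]; hsv=cv2.cvtColor(im,cv2.COLOR_RGB2HSV)
    m=((hsv[:,:,1]<60)&(hsv[:,:,2]>110)).astype(np.uint8)
    n,l,s,_=cv2.connectedComponentsWithStats(m); i=1+np.argmax(s[1:,4])
    cs,_=cv2.findContours((l==i).astype(np.uint8),cv2.RETR_EXTERNAL,cv2.CHAIN_APPROX_NONE)
    return cs[0][:,0,:]+np.array([u0,v0])
def plate_pose(c,box,z=60):
    """pose of the plate centre by fitting a rectangle to contour in world"""
    P=np.array([px2w(c,u,v,z)[:2] for u,v in plate_px(c,box)],np.float32)
    r=cv2.minAreaRect(P); B=cv2.boxPoints(r)
    return r,B
E
python3 - <<'E'
from h import *
c=bot.capture('top')
r,B=plate_pose(c,(245,165,320,230)); print('plate',r,B.round(1).tolist())
# board edges: brown vs bench
hsv=cv2.cvtColor(c['color'],cv2.COLOR_RGB2HSV)
g=cv2.GaussianBlur(c['color'],(3,3),0).astype(float)
def edge(us,v0f,v1f):
    out=[]
    for u in us:
        a,b=int(v0f(u)),int(v1f(u)); col=g[a:b,u,1]; d=np.gradient(col); k=np.argmax(abs(d)); out.append((u,a+k,round(d[k],1)))
    return out
far=lambda u:(230+(u*1.5-220)*(188-230)/358)/1.5
near=lambda u:(397+(u*1.5-235)*(350-397)/365)/1.5
for f in (far,near):
    e=edge(range(165,375,6),lambda u:f(u)-7,lambda u:f(u)+8)
    W=np.array([px2w(c,u,v,55)[:2] for u,v,_ in e],np.float32)
    L=cv2.fitLine(W,cv2.DIST_HUBER,0,0.01,0.01).ravel(); n=np.array([-L[1],L[0]]); 
    print(L, 'yaw',np.arctan2(L[1],L[0])-np.pi/2, 'res',((W-L[2:])@n).round(1).tolist())
for n,u,v,z in [('bell',203,165,80),('dish',334,145,70),('pumpfar',343,168,75),('case r far',186,170,100),('case r near',193,237,100)]: print(n,px2w(c,u,v,z).round(0))
save(c,'crop0',4,(140,115,410,270))
im=cv2.imread('pics/crop0.png'); cv2.imwrite('pics/crop0.png',cv2.resize(im,(800,459)))
E
```

```text
plate ((563.8635864257812, -45.79383850097656), (112.50790405273438, 131.95457458496094), 8.745218276977539) [[498.20001220703125, 10.899999618530273], [518.2999877929688, -119.5999984741211], [629.5, -102.5], [609.4000244140625, 28.0]]
[ 9.7558245e-02 -9.9522984e-01  7.4396814e+02 -2.8876661e+01] yaw -3.043879 res [0.0, 7.0, 8.199999809265137, -11.100000381469727, -7.0, 8.699999809265137, 9.800000190734863, -32.70000076293945, -25.799999237060547, -30.5, -6.099999904632568, -5.0, 10.800000190734863, -5.599999904632568, 10.100000381469727, -3.4000000953674316, 12.399999618530273, -7.0, 11.699999809265137, 12.800000190734863, -0.800000011920929, 12.100000381469727, 13.199999809265137, 14.300000190734863, 12.5, -4.099999904632568, 14.699999809265137, -16.600000381469727, -15.5, -20.299999237060547, -16.200000762939453, -0.5, 15.399999618530273, 16.5, -0.20000000298023224]
[ 1.1272294e-01 -9.9362648e-01  4.1409061e+02  9.4899483e+00] yaw -3.0286298 res [-1.100000023841858, -0.5, 0.10000000149011612, 0.699999988079071, 1.2999999523162842, -0.699999988079071, -0.10000000149011612, 0.5, 1.100000023841858, -0.8999999761581421, -0.30000001192092896, 0.30000001192092896, 1.0, -1.100000023841858, -0.5, 0.20000000298023224, 0.800000011920929, 1.5, -0.6000000238418579, 0.10000000149011612, 0.699999988079071, -1.2999999523162842, -0.699999988079071, -0.0, 0.699999988079071, -17.600000381469727, -6.099999904632568, -2.799999952316284, 8.800000190734863, 1.2999999523162842, -0.699999988079071, -0.10000000149011612, 0.6000000238418579, 1.2999999523162842, -0.699999988079071]
bell [652. 169.  80.]
dish [ 708. -198.   70.]
pumpfar [ 641. -219.   75.]
case r far [634. 212. 100.]
case r near [454. 191. 100.]
```

View pics/crop0.png

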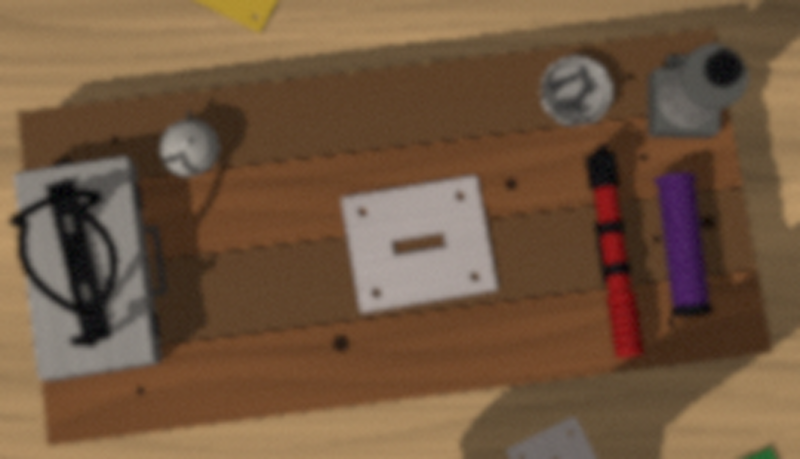

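The close crop confirms it: a large silver plate with 4 holes and a slot, measured 112 x 132 mm (nominal 110 x 130). It has about 60 mm of clear way to the bell and to the dish. The rise comes first, to clear the blue box, then the crossing.

Emit:
step_arm([
  [0,0,-40,0,0,0],
  [0,0,-80,0,0,0],
  [0,0,-110,0,0,0],
  [25,-18,-110,0,0,0.05],
  [55,-41,-110,0,0,0.1],
], fingers=70)

```text
time: 0.92
tool_pos: [196.4, -447.0, 363.3]
tcp_rot: [3.137, 0.0, 0.197]
contact_force: [1.4, 0.8, -0.3]
grip_width: 70.3
```

```bash
python3 - <<'E'
from h import *
c=bot.capture('top')
n=np.array([np.cos(.113),np.sin(.113)]);l=np.array([-n[1],n[0]]);p0=np.array([414.09,9.49])
for u,v in [(146.7,153.1),(382.3,124.8),(156.5,264.5),(399.5,233.5)]:
    w=px2w(c,u,v,55)[:2]; print(w.round(1),'s,l',((w-p0)@n).round(1),((w-p0)@l).round(1))
o=bot.get_obs();print(o['time'],o['tool_pos'],o['tcp_rot'],o['contact_force'])
E
```

```text
[693.3 331.7] s,l 313.8 288.7
[ 770.9 -342.1] s,l 314.9 -389.6
[382.  296.5] s,l 0.5 288.8
[ 458.7 -372.7] s,l 1.2 -384.7
0.9667 [ 200.19485433 -440.55357058  362.98851342] [-3.14122339 -0.0033483   0.1983868 ] [ 4.08319434  3.22424304 -0.1316207 ]
```

Emit:
step_arm([
  [29,-27,0,0,0,0.03],
  [58,-54,0,0,0,0.06],
  [87,-81,0,0,0,0.085],
  [116,-108,0,0,0,0.085],
  [145,-135,0,0,0,0.085],
])

```text
time: 1.38
tool_pos: [312.2, -282.5, 361.8]
tcp_rot: [3.141, -0.0, 0.118]
contact_force: [2.4, -0.2, 0.3]
grip_width: 69.6
```

```bash
python3 - <<'E'
from h import *
o=bot.get_obs();print(o['time'],o['tool_pos'],o['tcp_rot'],o['contact_force'])
d=np.array([475,-56])-o['tool_pos'][:2]; p=o['tcp_rot'][2]
print(d, 'tool', d@[np.cos(p),np.sin(p)], d@[np.sin(p),-np.cos(p)])
E
```

```text
1.3833 [ 312.23670608 -282.49816797  361.83147224] [ 3.14123295e+00 -2.61448128e-04  1.17520994e-01] [ 2.41398309 -0.23007288  0.29577799]
[162.76329392 226.49816797] tool 188.1976704539572 -205.85175922924432
```

Emit:
step_arm([
  [26,-29,0,0,0,0],
  [53,-58,0,0,0,0],
  [80,-87,0,0,0,0],
  [106,-116,0,0,0,0],
  [132,-145,0,0,0,0],
])

```text
time: 1.8
tool_pos: [426.4, -122.8, 361.9]
tcp_rot: [3.141, -0.0, 0.118]
contact_force: [0.4, -1.0, -0.3]
grip_width: 69.9
```

Emit:
step_arm([
  [25,-27,30,0,0,0],
  [48,-52,60,0,0,0],
  [48,-52,100,0,0,0],
  [48,-52,140,0,0,0],
  [48,-52,140,0,0,0],
])

```text
time: 2.22
tool_pos: [463.7, -65.4, 215.3]
tcp_rot: [-3.136, 0.012, 0.12]
contact_force: [-1.3, 0.2, -1.3]
grip_width: 69.9
```

```bash
python3 - <<'E'
from h import *
o=bot.get_obs();print(o['time'],o['tool_pos'],o['tcp_rot'],o['contact_force'],o['grip_width'])
c=bot.capture('wrist'); save(c,'wrist0',1.5)
n=np.array([np.cos(.113),np.sin(.113)]);l=np.array([-n[1],n[0]]);p0=np.array([414.09,9.49])
w=o['tool_pos'][:2]-p0; print('tcp s,l',w@n,w@l)
print(w2px(c,[[563.9,-45.8,60],[498.2,10.9,60],[518.3,-119.6,60],[629.5,-102.5,60],[609.4,28,60]]).round().tolist())
for ll in (-150,0): print(w2px(c,[[*(p0+318*n+ll*l),55],[*(p0+ll*l),55]]).round().tolist())
E
```

```text
2.2167 [463.66760013 -65.37863988 215.31447485] [-3.136339    0.01196991  0.12005286] [-1.27593955  0.21489078 -1.32138849] 69.88780987495926
tcp s,l 40.81924543795331 -79.98150332318859
[[247.0, 59.0], [171.0, 133.0], [328.0, 128.0], [330.0, -19.0], [158.0, -12.0]]
[[352.0, -171.0], [331.0, 224.0]]
[[153.0, -171.0], [170.0, 222.0]]
```

View pics/wrist0.png

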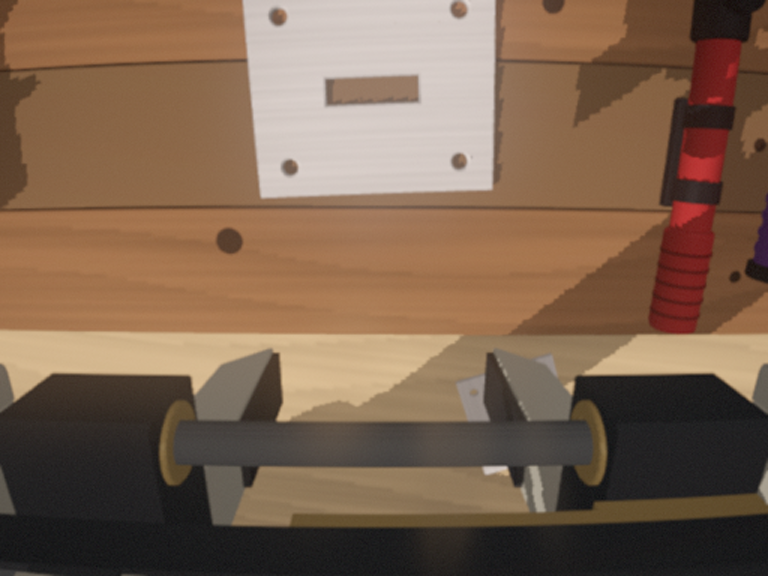

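The wrist view agrees with the top measurement: the near plate corners at (261,197) and (493,188) lie within 3 px of the prediction, and the board's near edge at row 332 is level. The fingers are behind the plate, so I'll come down.

Emit:
step_arm([
  [0,-6,30,0,0,0],
  [0,-6,60,0,0,0],
  [0,-6,90,0,0,0],
  [0,-6,110,0,0,0],
  [0,-6,110,0,0,0],
])

```text
time: 2.68
tool_pos: [466.0, -61.9, 110.8]
tcp_rot: [-3.14, 0.003, 0.117]
contact_force: [-1.2, -0.3, -0.2]
grip_width: 69.8
```

Emit:
step_arm([
  [0,0,0,0,0,0],
  [0,0,0,0,0,0],
  [0,0,0,0,0,0],
])

```text
time: 2.93
tool_pos: [468.2, -62.1, 114.1]
tcp_rot: [3.14, -0.004, 0.117]
contact_force: [0.0, -0.5, -0.5]
grip_width: 69.7
```

Emit:
step_arm([
  [0,0,12,0,0,0],
  [0,0,24,0,0,0],
  [0,0,31,0,0,0],
  [0,0,31,0,0,0],
  [0,0,31,0,0,0],
])

```text
time: 3.35
tool_pos: [467.0, -61.6, 81.4]
tcp_rot: [3.141, -0.001, 0.118]
contact_force: [0.3, -0.1, 0.8]
grip_width: 69.8
```

Emit:
step_arm([
  [0,0,0,0,0,0.004],
  [0,0,0,0,0,0.004],
  [0,0,0,0,0,0.004],
])

```text
time: 3.6
tool_pos: [466.9, -61.5, 81.3]
tcp_rot: [3.141, -0.001, 0.114]
contact_force: [-0.8, 0.1, -0.2]
grip_width: 70.3
```

```bash
python3 - <<'E'
from h import *
o=bot.get_obs();print(o['time'],o['tool_pos'],o['tcp_rot'],o['contact_force'],o['grip_width'])
n=np.array([np.cos(.113),np.sin(.113)]);l=np.array([-n[1],n[0]]);p0=np.array([414.09,9.49])
w=o['tool_pos'][:2]-p0; print('tcp s,l',w@n,w@l)
c=bot.capture('wrist'); save(c,'wrist1',1.5)
E
```

```text
3.6 [466.9297374  -61.49857685  81.26579798] [ 3.14110768e+00 -9.91377503e-04  1.13766815e-01] [-0.84184188  0.13577971 -0.21862586] 70.30691968189112
tcp s,l 44.49809236849367 -76.49402373039358
```

View pics/wrist1.png

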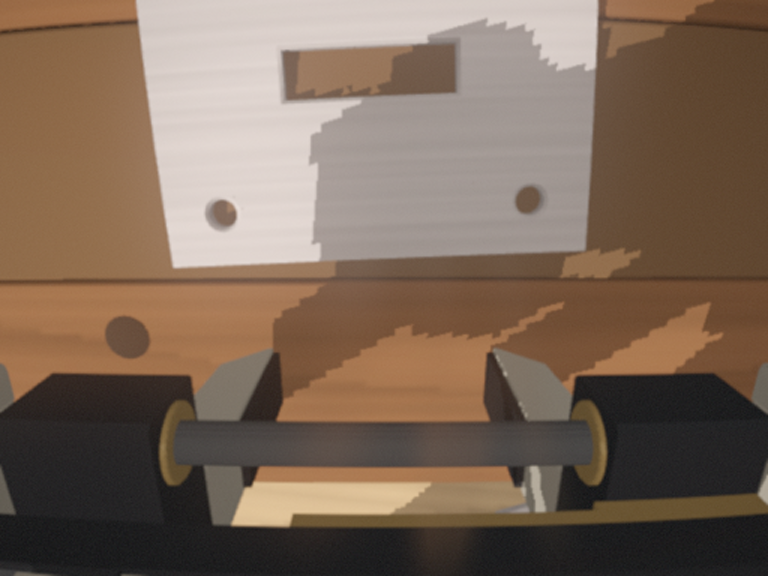

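The plate sits square ahead of the fingers and centred (near edge from (173,268) to (586,250)). The fingertips are at about z 56 with no contact. I'll start pushing, slowly.

Emit:
step_arm([
  [10,0,0,0,0,0],
  [20,0,0,0,0,0],
  [28,0,0,0,0,0],
  [36,0,0,0,0,0],
  [44,0,0,0,0,0],
])

```text
time: 4.07
tool_pos: [510.4, -56.3, 80.7]
tcp_rot: [-3.141, 0.001, 0.114]
contact_force: [-2.1, -0.3, 1.6]
grip_width: 70.0
```

Emit:
step_arm([
  [8,0,0,0,0,0],
  [16,0,0,0,0,0],
  [24,0,0,0,0,0],
  [32,0,0,0,0,0],
  [40,0,0,0,0,0],
])

```text
time: 4.48
tool_pos: [550.8, -51.8, 80.6]
tcp_rot: [3.142, 0.0, 0.114]
contact_force: [-1.9, -0.3, 0.9]
grip_width: 70.0
```

```bash
cat >> h.py <<'E'
def status(box=(235,120,325,230)):
    o=bot.get_obs();print(o['time'],o['tool_pos'].round(1),o['tcp_rot'].round(3),o['contact_force'].round(1))
    n=np.array([np.cos(.113),np.sin(.113)]);l=np.array([-n[1],n[0]]);p0=np.array([414.09,9.49])
    w=o['tool_pos'][:2]-p0; print('tcp s,l',w@n,w@l)
    c=bot.capture('top'); return c
E
python3 - <<'E'
from h import *
c=status(); save(c,'top1',3,(190,110,350,250))
w=bot.capture('wrist'); save(w,'wrist2',1)
a=cv2.imread('pics/top1.png');b=cv2.imread('pics/wrist2.png')
b=cv2.resize(b,(320,240)); z=np.zeros((420,800,3),np.uint8); z[:420,:480]=a; z[:240,480:]=b; cv2.imwrite('pics/m1.png',z)
E
```

```text
4.4833 [550.8 -51.8  80.6] [3.142 0.    0.114] [-1.9 -0.3  0.9]
tcp s,l 128.88186557598067 -76.30514015593272
```

View pics/m1.png

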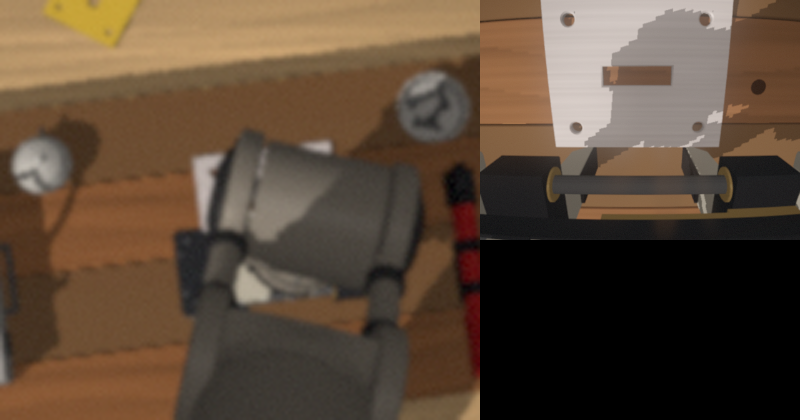

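Emit:
step_arm([
  [8,0,-0.7,0,0,0],
  [16,0,-0.7,0,0,0],
  [24,0,-0.7,0,0,0],
  [32,0,-0.7,0,0,0],
  [40,0,-0.7,0,0,0],
])

```text
time: 5.0
tool_pos: [590.6, -47.3, 81.4]
tcp_rot: [3.141, 0.0, 0.114]
contact_force: [-1.7, -0.3, -1.1]
grip_width: 70.1
```

Emit:
step_arm([
  [8,0,0,0,0,0],
  [16,0,0,0,0,0],
  [24,0,0,0,0,0],
  [32,0,0,0,0,0],
  [40,0,0,0,0,0],
])

```text
time: 5.42
tool_pos: [630.3, -42.7, 81.4]
tcp_rot: [3.142, 0.0, 0.114]
contact_force: [-0.7, -0.5, 1.5]
grip_width: 70.1
```

Emit:
step_arm([
  [7,0,0,0,0,0],
  [12,0,0,0,0,0],
  [16,0,0,0,0,0],
  [17,0,0,0,0,0],
  [17,0,0,0,0,0],
])

```text
time: 5.83
tool_pos: [646.7, -40.8, 81.3]
tcp_rot: [3.141, -0.0, 0.114]
contact_force: [0.4, 0.4, 0.0]
grip_width: 70.1
```

```bash
python3 - <<'E'
from h import *
c=status(); save(c,'top2',3,(190,110,350,250))
w=bot.capture('wrist'); save(w,'wrist3',1)
a=cv2.imread('pics/top2.png');b=cv2.imread('pics/wrist3.png')
z=np.zeros((600,800,3),np.uint8); z[:384,:512]=b; z[100:520,512:]=a[:,96:384]; cv2.imwrite('pics/m2.png',z)
E
```

```text
5.8333 [646.7 -40.8  81.3] [ 3.141 -0.     0.114] [0.4 0.4 0. ]
tcp s,l 225.48398839106028 -76.24374750664535
```

View pics/m2.png

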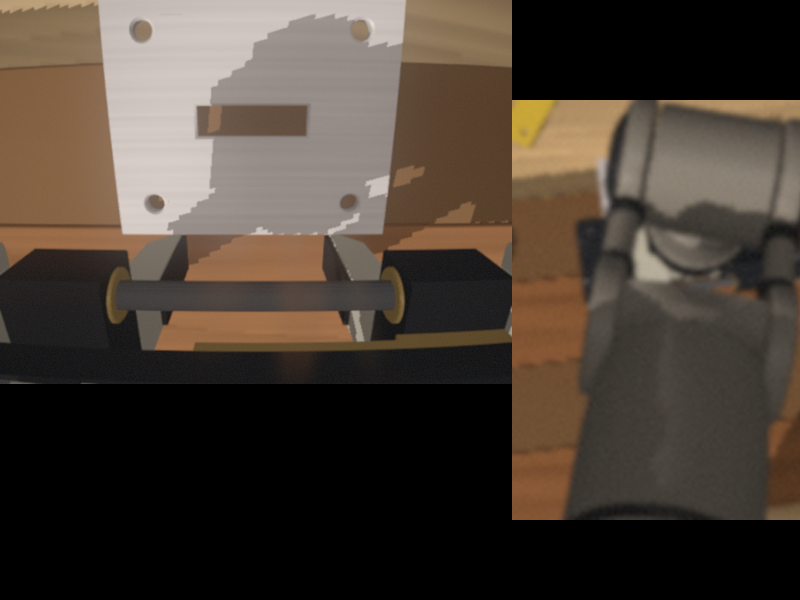

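The plate is square and the far holes already lie past the edge. In the wrist picture the board's far edge is at row ~64-68, the far holes at (141,30) and (360,29), and the near corners at (122,234) and (384,235). I'll compute the overhang from these.

```bash
python3 - <<'E'
from h import *
w=bot.capture('wrist')
g=cv2.GaussianBlur(w['color'],(3,3),0).astype(float)
W=[]
for u in list(range(5,92,8))+list(range(412,508,8)):
    col=g[50:82,u,:].sum(1); k=np.argmax(abs(np.gradient(col))); W.append(px2w(w,u,50+k,55)[:2])
W=np.array(W,np.float32); L=cv2.fitLine(W,cv2.DIST_HUBER,0,.01,.01).ravel()
d=L[:2]*(-1 if L[1]>0 else 1); n=np.array([-d[1],d[0]]);p=L[2:]
print('edge',d,'yaw',np.arctan2(n[1],n[0]),'res',((W-p)@n).round(1).tolist())
P=lambda u,v:px2w(w,u,v,60)[:2]
fh=[P(141,30),P(360,29)];nh=[P(154,203),P(348,201)];nc=[P(122,234),P(384,235)]
print('hole spans',np.linalg.norm(fh[0]-fh[1]),np.linalg.norm(fh[0]-nh[0]),'near width',np.linalg.norm(nc[0]-nc[1]))
for nm,q,o in(('far holes',fh,16),('near holes',nh,94),('near corners',nc,110)): print(nm,[round(float((x-p)@n)+o,1) for x in q])
e=nc[0]-nc[1]; print('plate yaw',np.arctan2(-e[0],e[1]))
p0=np.array([414.09,9.49]);n1=np.array([np.cos(.113),np.sin(.113)]); print('edge s vs near line',[(x-p0)@n1 for x in(W[0],W[-1])])
E
```

```text
edge [ 0.11440381 -0.9934343 ] yaw 0.11465486 res [-0.10000000149011612, 0.10000000149011612, -0.10000000149011612, 0.10000000149011612, -0.10000000149011612, 0.20000000298023224, -0.0, -0.20000000298023224, 0.10000000149011612, -0.10000000149011612, 0.20000000298023224, -0.10000000149011612, 0.0, 0.10000000149011612, -0.20000000298023224, -0.0, 0.20000000298023224, -0.10000000149011612, 0.10000000149011612, -0.20000000298023224, 0.0, 0.20000000298023224, 0.0]
hole spans 93.07260492779956 77.52641174697375 near width 131.12549217469405
far holes [28.1, 28.4]
near holes [28.6, 29.5]
near corners [28.2, 27.5]
plate yaw 0.10919835581938939
edge s vs near line [np.float64(318.17504151259544), np.float64(318.64634692631716)]
```

The overhang is now about 28 mm, with the far holes, near holes and near corners agreeing within 2 mm. The plate is square within 0.01 rad. I'll push 12 mm more, slowly.

Emit:
step_arm([
  [4,0,0,0,0,0],
  [8,0,0,0,0,0],
  [11,0,0,0,0,0],
  [12,0,0,0,0,0],
  [12,0,0,0,0,0],
])

```text
time: 6.4
tool_pos: [658.8, -39.5, 81.4]
tcp_rot: [3.141, -0.0, 0.114]
contact_force: [0.2, -0.2, 0.8]
grip_width: 70.1
```

Emit:
step_arm([
  [-5,0,0,0,0,0],
  [-15,0,0,0,0,0],
  [-30,0,0,0,0,0],
  [-45,0,0,0,0,0],
  [-45,0,0,0,0,0],
])

```text
time: 6.82
tool_pos: [611.0, -44.7, 81.3]
tcp_rot: [-3.141, 0.003, 0.113]
contact_force: [1.7, -0.2, -0.3]
grip_width: 70.2
```

Emit:
step_arm([
  [0,0,-35,0,0,0],
  [0,0,-70,0,0,0],
  [0,0,-100,0,0,0],
  [0,0,-100,0,0,0],
  [0,0,-100,0,0,0],
])

```text
time: 7.23
tool_pos: [615.0, -44.8, 183.7]
tcp_rot: [3.14, -0.005, 0.114]
contact_force: [-1.2, 0.7, -0.9]
grip_width: 69.9
```

```bash
python3 - <<'E'
from h import *
status()
w=bot.capture('wrist'); save(w,'wrist4',1.5)
E
```

```text
7.2333 [615.  -44.8 183.7] [ 3.14  -0.005  0.114] [-1.2  0.7 -0.9]
tcp s,l 193.52652807423976 -76.5527392018245
```

View pics/wrist4.png

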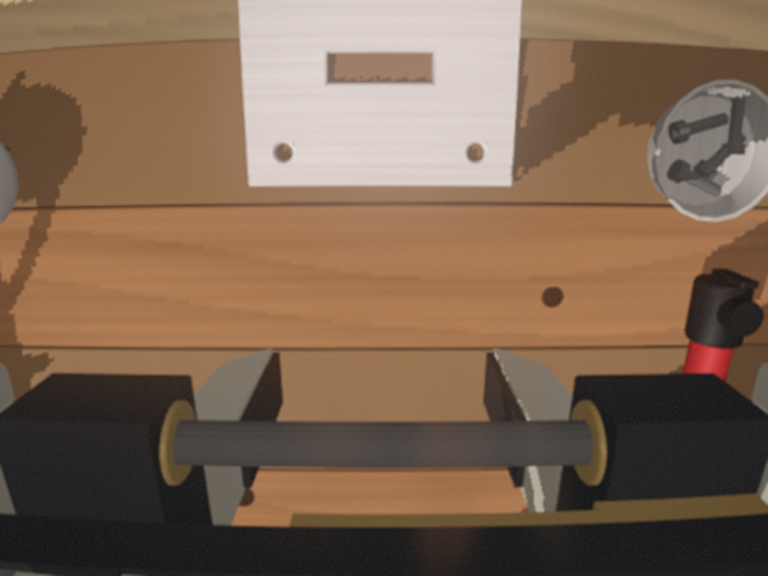

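The wrist view shows the plate square, its near corners at (248,186) and (512,186), and the edge at row ~42. The dish is untouched. I'll back off so that both cameras see the whole plate, then check.

Emit:
step_arm([
  [-25,0,-25,0,0,0],
  [-50,0,-50,0,0,0],
  [-80,0,-75,0,0,0],
  [-110,0,-100,0,0,0],
  [-140,0,-110,0,0,0],
])

```text
time: 7.75
tool_pos: [473.8, -60.7, 292.7]
tcp_rot: [3.141, -0.001, 0.114]
contact_force: [0.9, -0.2, 0.7]
grip_width: 70.0
```

Emit:
step_arm([
  [-25,0,0,0,0,0],
  [-50,0,0,0,0,0],
  [-60,0,0,0,0,0],
  [-60,0,0,0,0,0],
  [-60,0,0,0,0,0],
])

```text
time: 8.17
tool_pos: [415.4, -67.4, 291.0]
tcp_rot: [-3.141, 0.0, 0.113]
contact_force: [1.2, -0.1, 0.6]
grip_width: 70.2
```

Emit:
step_arm([
  [0,0,0,0,0,0],
  [0,0,0,0,0,0],
  [0,0,0,0,0,0],
  [0,0,0,0,0,0],
])

```text
time: 8.5
tool_pos: [415.5, -67.2, 291.0]
tcp_rot: [-3.141, 0.001, 0.114]
contact_force: [0.1, -0.3, -0.2]
grip_width: 69.9
```

```bash
python3 - <<'E'
from h import *
c=status(); w=bot.capture('wrist')
save(c,'top3',2,(150,90,400,270)); save(w,'wrist5',1.5)
a=cv2.imread('pics/top3.png');b=cv2.imread('pics/wrist5.png'); b=cv2.resize(b,(300,225))
z=np.zeros((360,800,3),np.uint8); z[:,:500]=a; z[:225,500:]=b; cv2.imwrite('pics/m3.png',z)
E
```

```text
8.5 [415.5 -67.2 291. ] [-3.141e+00  1.000e-03  1.140e-01] [ 0.1 -0.3 -0.2]
tcp s,l -7.292899973306924 -76.39098344101934
```

View pics/m3.png

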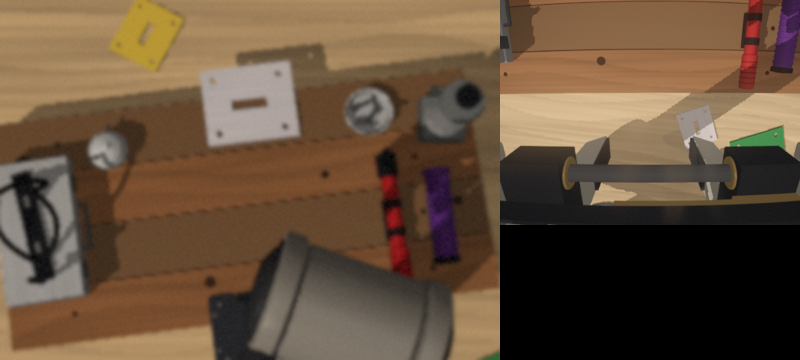

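The plate lies whole and square past the edge, the bystanders stand where they were, and the robot is clear. One number check from the top camera:

```bash
python3 - <<'E'
from h import *
c=bot.capture('top')
r,B=plate_pose(c,(244,110,306,168)); print(r)
n=np.array([np.cos(.114),np.sin(.114)]);p0=np.array([414.09,9.49])
s=sorted((B-p0)@n); print('front s',s[2:],'rear s',s[:2],'centre s',(np.array(r[0])-p0)@n, 'overhang vs 318.4:',(np.array(r[0])-p0)@n+55-318.4)
e=B[np.argsort((B-p0)@n)][2:]; d=e[0]-e[1]; d=d if d[1]>0 else -d; print('plate yaw',np.arctan2(-d[0],d[1]))
o=bot.get_obs(); print(o['time'],np.abs(o['dq']).max())
# far edge seen in top, either side of plate
g=cv2.GaussianBlur(c['color'],(3,3),0)
for u in (226,236,308,314): 
    print(u,[tuple(int(x) for x in g[v,u]) +(round(float((px2w(c,u,v,55)[:2]-p0)@n)),) for v in range(124,150,2)])
E
```

```text
((723.9736938476562, -29.931297302246094), (113.32902526855469, 133.2063446044922), 6.740626335144043)
front s [np.float64(359.8092168321244), np.float64(360.29495004716813)] rear s [np.float64(246.48094848148358), np.float64(246.9666816965273)] centre s 303.3879492643258 overhang vs 318.4: 39.987949264325835
plate yaw 0.11764648
8.65 0.005840891449311582
226 [(176, 145, 61, 372), (176, 143, 89, 366), (176, 142, 100, 360), (167, 135, 94, 354), (169, 137, 96, 349), (161, 131, 92, 343), (123, 100, 70, 337), (106, 86, 60, 331), (105, 86, 60, 325), (100, 78, 53, 319), (99, 70, 44, 313), (98, 69, 43, 308), (99, 70, 45, 302)]
236 [(173, 140, 98, 369), (179, 144, 102, 363), (175, 142, 100, 357), (170, 138, 96, 351), (170, 137, 96, 345), (144, 116, 81, 339), (111, 90, 63, 333), (105, 85, 60, 327), (98, 79, 54, 322), (96, 71, 46, 316), (98, 69, 44, 310), (99, 69, 44, 304), (98, 69, 44, 298)]
308 [(108, 88, 61, 343), (114, 92, 65, 337), (112, 91, 65, 332), (108, 87, 61, 326), (107, 84, 58, 320), (100, 71, 47, 314), (98, 68, 43, 308), (99, 69, 43, 302), (98, 69, 43, 296), (99, 69, 43, 291), (99, 69, 44, 285), (97, 68, 42, 279), (98, 68, 43, 273)]
314 [(140, 113, 79, 341), (119, 95, 67, 335), (112, 90, 64, 329), (106, 85, 60, 324), (100, 76, 51, 318), (97, 68, 43, 312), (98, 68, 43, 306), (98, 68, 43, 300), (98, 69, 44, 294), (98, 69, 43, 288), (98, 68, 43, 283), (98, 68, 43, 277), (98, 69, 43, 271)]
```

```bash
python3 -c "
from plant import bot
print(bot.close_job())"
```

```text
the job is handed in; nothing more can be done
None
```

The plate is in place and the job is handed in at about 8.7 s. I pushed the large silver plate straight across the board with both fingertips, then pulled the arm back and up.

- **Overhang:** the last top-camera check gave about 40 mm. The wrist camera gave about 28 mm before the final 12 mm push, which agrees. The far edge showed at 318 mm from the near edge instead of the stated 320 mm, which is within the 2 mm calibration error.
- **Squareness:** the plate was within about 0.01 rad of the board's edge.
- **Rest of the scene:** in the last top picture, by eye, the other things stood where they had been. The arm was still and well clear of the plate.

No check failed. I did not measure the plate's tilt or its speed directly; in the pictures it lay flat.

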